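# Refit the pump's dipstick and hold the choke out at its ring

### The job

We are servicing the little garden water pump on the counter: take the yellow oil dipstick out of the drilled wooden block and put it back into the filler neck, fully home. Then pull the black choke knob out against its spring until the red ring on its rod stands just clear of the brass bush, no further, and finish while still holding it there in the gripper, so that I can look whether the flap has shut. Leave the other things on the counter where they are.

Things in the scene. Friction and masses are not known exactly. Their poses are not given: they have to be found in the camera images.
- dipstick_grip (a point): Centre of the loose dipstick's flat yellow grip tab: 26 mm wide (its x), 12 mm thick (its y), 40 mm tall. z up. The underside of the round flange below it (28 mm across, 4 mm thick) lies 26 mm under this point and rests on the block. Below: rubber bung, 13 mm across, 12 mm long, then a flat steel blade 9 x 3 mm, its tip 88 mm under this point. 40 g. Starts upright in a hole of the block
- neck_mouth (a point): Centre of the mouth of the pump's oil filler neck: an upright dark tube, 25 mm outside, 17 mm bore, 70 mm deep, mouth 115 mm above the counter. Home, the dipstick's flange lies on the rim, its grip centre 26 mm above this point, turned any way round. Axes as the pump's: -x is the control side, z up. Higher: knob and plate from 75 mm off along +y, engine (to 254 mm) from 60 mm off along +x
- choke_knob: Black round choke knob, 32 mm across, 20 mm thick, axis level; origin at its centre, 125 mm above the counter. It pulls out level along its -x; y is across, z up. Behind it an 8 mm steel rod with a red ring (5 mm wide, hidden at the start) runs into a brass bush. At the start its back is 8 mm from the bush; a plate behind rises 25 mm above its centre, 34 mm back; free 60 mm to both sides
- choke_bush (a point): Centre of the outer face of the brass bush (20 mm across) from which the choke rod comes; axes as the pump's. The red ring's inner edge is level with this face when the knob is pulled out 20 mm (knob centre then 38 mm out along -x; 18 mm at the start)
- choke (a joint): How far the choke knob is pulled out, in m: 0 home, 0.020 with the red ring just clear of the bush, 0.038 at its stop. A spring draws it back: 4.5 N when home, 8 N at the ring, 11 N at the stop
- screwdriver: Orange stubby screwdriver standing in the other hole of the block; leave it alone. Origin at the underside of its handle, which rests on the block; handle 30 mm across, 42 mm tall; the holes are 80 mm apart
- block: Heavy drilled offcut of wooden post, 70 mm (its x) x 150 mm (its y) x 70 mm high, fixed; origin under its centre. Two upright holes, 19 mm across, at 40 mm either side of the centre along its y
- mister: Green plastic plant mister, 80 mm across and 190 mm tall, standing; leave it alone. Origin under its centre
- tap_timer: Grey garden-tap timer with a black dial, lying, about 145 x 75 x 61 mm; leave it alone. Origin under its centre
- trowel: Steel hand trowel with a wooden handle, 300 mm long, lying along its x (blade at +x), 28 mm high; leave it alone. Origin on the counter near its middle
Mind the look-alikes: they are no part of the job. Of the things shaped like the part that bears dipstick_grip, the yellow one is meant.

How it is judged (in metres and radians):
On the way, in this order (a step that is already met when the one before it is completed fails the run):
1. the dipstick is fully home in the filler neck and let go (horizontal distance between dipstick_grip and neck_mouth below 0.005 m and z of dipstick_grip in the frame of neck_mouth below 0.0285 m and angle between dipstick_grip's own z axis and vertical below 0.1 rad and distance between the grasp point and dipstick_grip above 0.04 m), for 0.2 s.
2. the choke is drawn out to its ring and held in the gripper (value of joint choke between 0.0165 and 0.0265 m and contact force between the fingers and choke_knob above 4 N), for 0.5 s.
At the end, for the whole second after the job is handed in: The dipstick's flange lies on the rim of the filler neck (within 2.5 mm, upright within 0.1 rad), and the fingers hold the choke knob still (contact over 4 N) with the choke pulled out 16.5 to 26.5 mm, so that the red ring shows just outside the bush (all of step 2 and horizontal distance between dipstick_grip and neck_mouth below 0.005 m and z of dipstick_grip in the frame of neck_mouth below 0.0285 m and angle between dipstick_grip's own z axis and vertical below 0.1 rad and velocity of joint choke between -0.01 and 0.01 m/s); the arm keeps its last pose, push and grip.
It fails at once if another thing on the counter is pushed out of place (more than 20 mm) (distance of any of screwdriver, mister, tap_timer, trowel from where it was at the start of the episode above 0.02 m).
It fails at once if the choke is pulled far past its ring (more than 32 mm out) (value of joint choke above 0.032 m).
It also fails if it takes over 61 s, if anything falls off the work surface, if the arm or the gripper's body presses on something with over 40 N, if the wrist force passes 120 N, or if a joint passes its speed limit or range.

### The arm

A 7-joint arm with a two-finger parallel gripper is mounted at the origin on the work surface. World frame = base frame: x ahead of the robot, y to its left, z up, the work surface at z = 0. Lengths are in m, angles in degrees, forces in N, time in s.
With the tool pointing down it reaches from about 0.425 to 1.025 m from the base axis. Payload 9.4 kg.
Tool frame: the origin (TCP) lies at the very end of the fingers, on their centre line; the grasp point (between the pads) lies 19 mm behind it (env.grip_point_offset is the distance from the TCP to the grasp point, in m); z points along the fingers, y is the direction in which the jaws open and shut (so a half turn about z gives the same grasp; the last joint's range is limited). The gripper opens to 93 mm and grips with 3 to 60 N. Pads are 15 mm wide; open, the fingers measure 128 mm over their backs; the gripper's body (75 mm by 188 mm) begins 65 mm behind the grasp point.
Start: joints at [-70.17, 34.337, -0.143, 91.639, 0.103, 54.024, -4.572], TCP at [0.297, 0.661, 0.219] pointing down, gripper open.
Joint ranges: [-147.43, 147.43], [-19.82, 112.94], [-74.19, 73.91], [6.32, 146.72], [-59.91, 239.91], [6.04, 106.73], [-150.56, 150.56]. Speed limits (degrees/s): [127.2, 127.2, 172.46, 172.46, 180, 180, 180].

### API

Orientations are given as a 3x3 rotation matrix whose columns are the frame's x, y, z axes.
In Python, from cell import sensors, vision, env, spotter gives the robot as it stands.
- The arm moves only by the tool servo_tool, never from a script. Its argument "rows" is a list of rows, each a list of 7 numbers: the finger opening in m, from 0 to 0.093, then the shift along the tool's x, y, z in m, then the turn, a rotation vector about the tool's x, y, z in rad. A call has 1 to 5 rows; each row shifts and turns the commanded pose from where the row before left it, along the tool's axes as they then stand; what a row does not reach is not made up. A row lasts 1/10 s, in which the tool goes at most 50 mm and 8.59 degrees, less where a joint would pass 70% of its speed; a pose out of reach is approached as far as the arm can. A call with a gripper value outside its range is refused whole. The fingers move at their own pace and stop on an object; "squeeze" is the grip in N (left out, the last holds). Time passes only in rows, so rows that do not move let the fingers close. It gives the time, the measured TCP pose, the force and the opening at its end, in the units of the state.
- sensors.get_obs(): the state, without advancing time (a new reading comes with each control period).
- vision.capture(name): name is "side" or "top" or "wrist"; returns the picture (420x560x3 uint8, red, green, blue); there is no depth.
- vision.camera_info(name): a dict with "mtx" (3x3 intrinsics, pixels), "rvec" (rotation vector, rad) and "tvec" (3), from world to camera coordinates, as OpenCV has them; the wrist camera has in their place "hand_eye" (4x4, takes a point from camera to tool coordinates, whose origin is the TCP and whose axes are the flange's). Camera axes: x right, y down, z forward; pixel columns grow to the right and rows downward; lengths in m; the calibration is good to about 2 mm. The wrist camera is an equidistant fisheye: a pixel r from the principal point sees the ray r / f radians off the axis. A picture is of the moment at which its call begins: read the wrist's pose just before it. camera_info takes no time and is no camera call.
- env.job_done(): hands the job in, once; it reports no verdict.
Trained networks look in the newest picture that a camera, given by its name, has taken for a name from the list of things; names that differ only in an ending like _2 or _b are one class to them, and where a whole thing is asked for, a point or a joint stands for the part that bears it (a point fixed in the world has none). Each returns a list of dicts, best first, with "confidence" (0 to 1); they miss things now and then, are a little off and sometimes report something else, mostly with a low value. They report only what shows in the picture. A call takes as long as a camera call. They do not tell look-alikes from the thing itself.
- spotter.look_for(camera, label): "bbox" ([left, top, right, bottom] in pixels, round what is visible of it).
- spotter.trace(camera, label): "pixels" (420x560 bool, what is visible of it) and "bbox" ([left, top, right, bottom] in pixels, round what is visible of it).
The state is a dict: "time": time; "q": joint angles; "joint_velocities": joint speeds; "effort": joint torques, N m; "position": TCP position; "ee_rot": TCP orientation; "force": force on the tool from outside, world axes, zero at the start; "torque": the same for the moment, N m; "opening": finger opening in m.
Only numpy, scipy, OpenCV 4.12 (cv2) and the standard library are available. Lean on these libraries where they do the work, as an engineer would, in place of code of your own. Each camera call takes 0.05 s, during which the arm holds its last target.

## Working session

There is one attempt and no reset: what is moved stays moved. The work goes in short steps, Python scripts to look and compute and a tool call to move; the robot and the scene stay as the last step left them, time stands still between calls to the robot, and variables do not carry over. Pictures are saved under pics/ and viewed, and the job is handed in when it is done.

Besides the shell and the picture viewer there is one more tool, called after ">>>" as name([rows], argument=value, ...), one row to a line, values as JSON. servo_tool: Moves the arm, as the interface text tells. Its arguments: {"type":"object","properties":{"rows":{"type":"array","items":{"type":"array","items":{"type":"number"}}},"squeeze":{"type":"number"}},"required":["rows"]}

```bash
mkdir -p pics; ls; python3 - <<'E'
from cell import sensors, vision, env, spotter
import cv2
o=sensors.get_obs(); print(o)
print(env.grip_point_offset)
for n in ["side","top","wrist"]:
    im=vision.capture(n); cv2.imwrite(f"pics/{n}0.png",im[:,:,::-1]); print(n,vision.camera_info(n))
E
```

```text
pics
{'time': 0.0, 'q': array([-70.17047312,  34.38627354,  -0.14541222,  91.67982381,
         0.10387608,  54.02475916,  -4.57305688]), 'joint_velocities': array([ 0.00382566, -0.00335411, -0.09257609,  0.00597763, -0.05374929,
        0.02782973,  0.01951184]), 'effort': array([-9.24181550e-04, -7.65047479e+01,  1.49672057e+00, -2.52369046e+01,
       -5.24103153e-02,  1.67498452e-02,  1.36511667e-04]), 'position': array([0.29729537, 0.660707  , 0.21774481]), 'ee_rot': array([[-9.11966769e-01,  4.10263769e-01, -5.02154456e-04],
       [ 4.10264046e-01,  9.11965546e-01, -1.50211019e-03],
       [-1.58313826e-04, -1.57589050e-03, -9.99998746e-01]]), 'force': array([ 0.1881546 , -0.70082639,  0.01177399]), 'torque': array([-0.01411621,  0.05425022,  0.01505504]), 'opening': 0.09300796481757498}
0.0188
side {'mtx': array([[446.68278574,   0.        , 273.43721085],
       [  0.        , 446.68278574, 205.8506621 ],
       [  0.        ,   0.        ,   1.        ]]), 'rvec': array([ 2.01100782, -0.7319076 ,  0.42828767]), 'tvec': array([-0.50204578,  0.21109229,  0.83827574])}
top {'mtx': array([[422.38192955,   0.        , 280.12425688],
       [  0.        , 422.38192955, 209.97137856],
       [  0.        ,   0.        ,   1.        ]]), 'rvec': array([ 2.16065142, -2.1766673 ,  0.04817467]), 'tvec': array([-0.13229204,  0.53371091,  1.03201079])}
wrist {'mtx': array([[325.1922621 ,   0.        , 279.60979387],
       [  0.        , 325.1922621 , 213.26434722],
       [  0.        ,   0.        ,   1.        ]]), 'hand_eye': array([[ 5.50436760e-04, -9.65140889e-01, -2.61730322e-01,
         7.19729492e-02],
       [ 9.99999848e-01,  5.26768159e-04,  1.60589675e-04,
         8.81481370e-04],
       [-1.71204616e-05, -2.61730371e-01,  9.65141033e-01,
        -1.65545306e-01],
       [ 0.00000000e+00,  0.00000000e+00,  0.00000000e+00,
         1.00000000e+00]])}
```

View pics/side0.png

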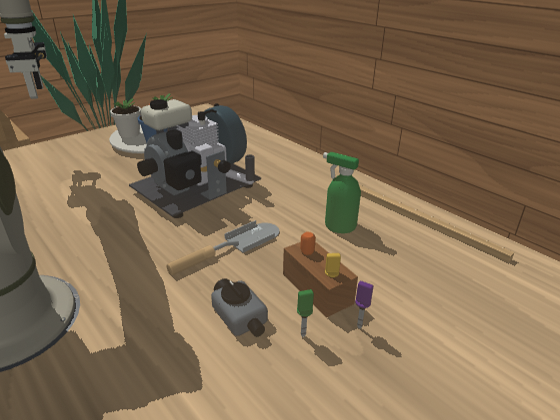

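View pics/top0.png

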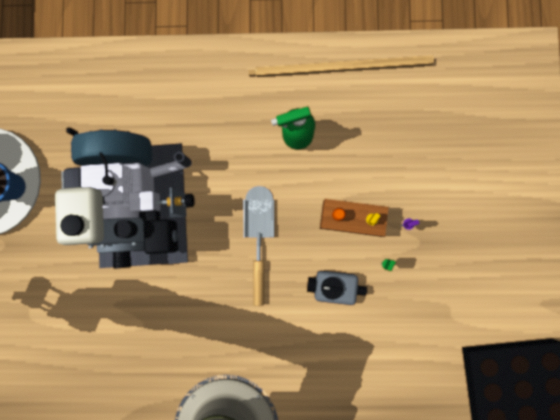

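View pics/wrist0.png

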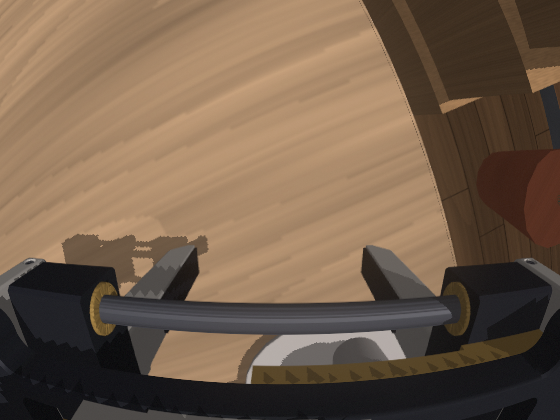

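```bash
cat > h.py <<'E'
import numpy as np, cv2
from cell import sensors, vision, env, spotter
def K(n):
    c=vision.camera_info(n); R=cv2.Rodrigues(c["rvec"])[0]; return c["mtx"],R,np.array(c["tvec"]).ravel()
def proj(n,p):
    M,R,t=K(n); q=M@(R@np.array(p,float)+t); return q[:2]/q[2]
def ray(n,uv):
    M,R,t=K(n); d=R.T@np.linalg.inv(M)@np.array([uv[0],uv[1],1.]); return -R.T@t,d/np.linalg.norm(d)
def atz(n,uv,z):
    c,d=ray(n,uv); return c+d*(z-c[2])/d[2]
def wray(uv,o):
    c=vision.camera_info("wrist"); M=c["mtx"]; H=c["hand_eye"]
    v=(np.array(uv,float)-M[:2,2])/M[0,0]; r=np.linalg.norm(v)
    d=np.array([v[0]/r*np.sin(r),v[1]/r*np.sin(r),np.cos(r)]) if r>1e-9 else np.array([0,0,1.])
    R=o["ee_rot"]; return R@H[:3,3]+o["position"], R@H[:3,:3]@d
def watz(uv,o,z):
    c,d=wray(uv,o); return c+d*(z-c[2])/d[2]
def wproj(p,o):
    c=vision.camera_info("wrist"); M=c["mtx"]; H=c["hand_eye"]
    q=H[:3,:3].T@(o["ee_rot"].T@(np.array(p,float)-o["position"])-H[:3,3])
    th=np.arccos(q[2]/np.linalg.norm(q)); a=q[:2]/np.linalg.norm(q[:2]); return M[:2,2]+M[0,0]*th*a
def tri(rays):
    A=np.zeros((3,3));b=np.zeros(3)
    for c,d in rays:
        d=d/np.linalg.norm(d);P=np.eye(3)-np.outer(d,d);A+=P;b+=P@c
    x=np.linalg.solve(A,b); return x,[np.linalg.norm((np.eye(3)-np.outer(d,d)/(d@d))@(x-c)) for c,d in rays]
def crop(src,x0,y0,x1,y1,out,s):
    im=cv2.imread(src)[y0:y1,x0:x1]; cv2.imwrite(out,cv2.resize(im,None,fx=s,fy=s,interpolation=cv2.INTER_CUBIC))
def rot(ax): return cv2.Rodrigues(np.array(ax,float))[0]
E
python3 - <<'E'
from h import *
for n in("side","top"):
    print(n,ray(n,(280,210)), proj(n,[0,0,0]))
crop("pics/side0.png",120,80,270,220,"pics/s_pump.png",5)
crop("pics/side0.png",250,140,390,340,"pics/s_block.png",3)
crop("pics/top0.png",40,110,230,280,"pics/t_pump.png",4)
crop("pics/top0.png",300,180,430,280,"pics/t_block.png",6)
for n in("side","top"):
  for l in("dipstick_grip","choke_knob","screwdriver","block","mister","tap_timer","trowel"):
    print(n,l,[(np.round(d["bbox"],1).tolist(),round(d["confidence"],2)) for d in spotter.look_for(n,l)])
E
```

```text
side (array([-0.01726638, -0.78653655,  0.61674813]), array([ 0.56728988,  0.6374558 , -0.52137539])) [  5.91759232 318.33309174]
top (array([ 0.45425572, -0.16771814,  1.06438581]), array([ 0.07466844,  0.03028616, -0.9967484 ])) [225.97969899 428.40886542]
side dipstick_grip [([297.8, 289.1, 317.8, 335.7], 0.79), ([355.3, 278.1, 373.2, 327.9], 0.7), ([326.2, 252.8, 340.3, 275.8], 0.58)]
side choke_knob [([131.5, 98.1, 259.3, 212.3], 0.53), ([213.6, 159.6, 228.1, 172.6], 0.41)]
side screwdriver [([298.5, 229.3, 315.9, 253.4], 0.51)]
side block [([284.8, 242.1, 353.7, 315.7], 0.84)]
side mister [([322.6, 149.7, 360.8, 232.5], 0.58)]
side tap_timer [([209.9, 279.2, 266.5, 338.0], 0.57), ([325.9, 251.4, 340.1, 276.9], 0.55)]
side trowel [([166.6, 219.0, 278.8, 276.0], 0.67), ([322.1, 251.0, 342.3, 275.2], 0.3)]
top dipstick_grip [([403.9, 216.2, 419.6, 228.6], 0.6), ([382.3, 260.6, 397.5, 269.7], 0.59)]
top choke_knob [([155.8, 191.7, 196.8, 205.1], 0.59)]
top screwdriver [([330.8, 208.6, 348.4, 221.5], 0.67)]
top block [([318.0, 198.4, 387.6, 234.7], 0.57)]
top mister [([271.0, 105.4, 313.1, 150.1], 0.6)]
top tap_timer [([305.8, 271.1, 371.0, 302.7], 0.6)]
top trowel [([242.0, 187.1, 273.8, 308.8], 0.78)]
```

View pics/s_pump.png

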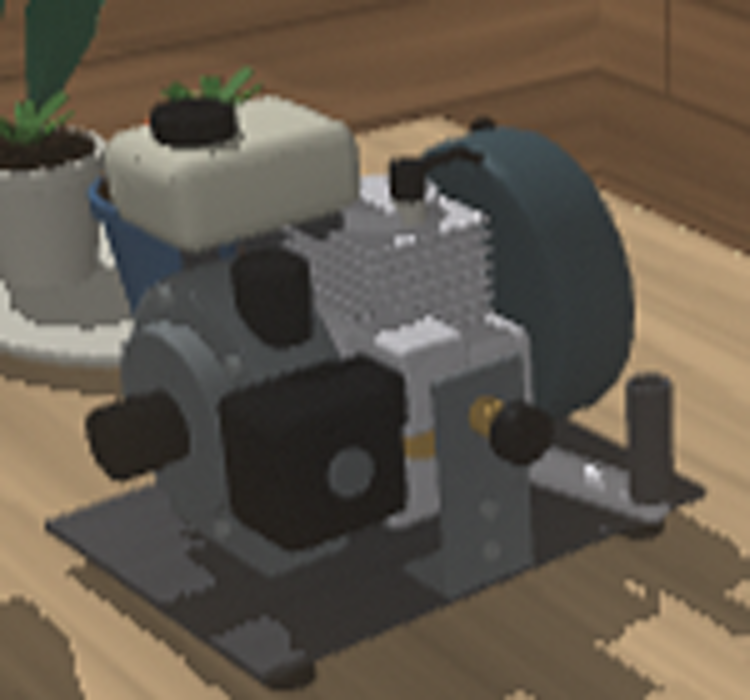

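View pics/t_pump.png

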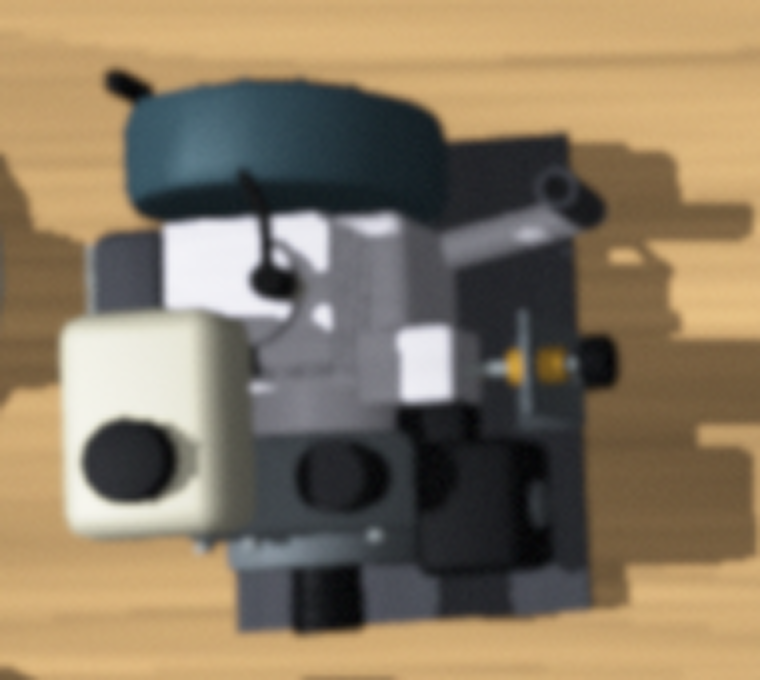

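View pics/s_block.png

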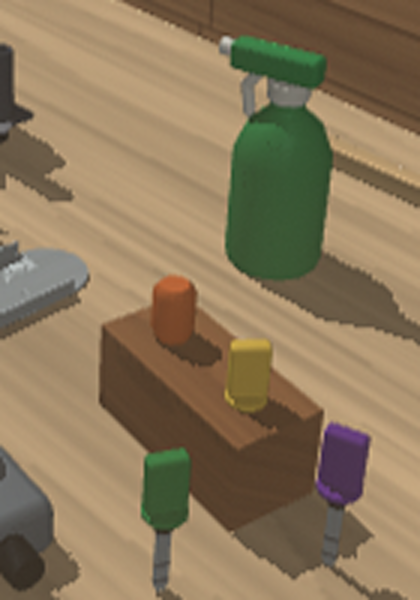

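View pics/t_block.png

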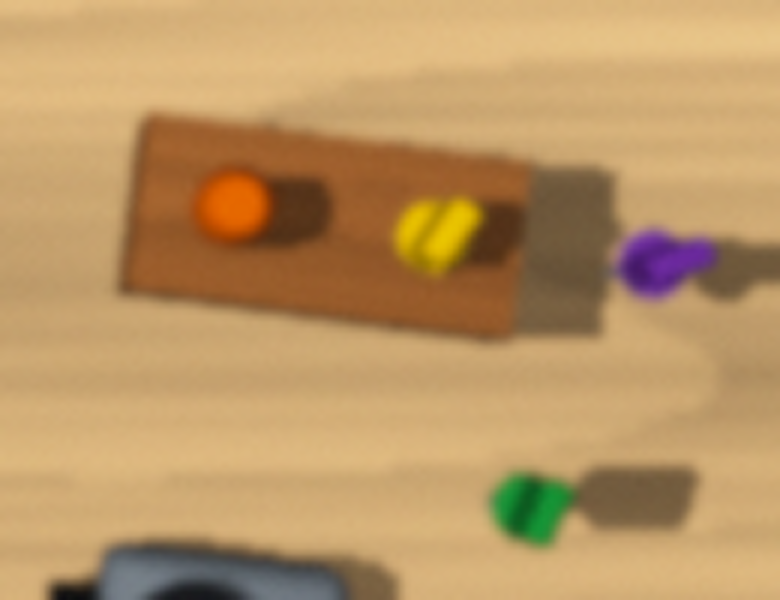

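```bash
python3 - <<'E'
from h import *
print("neck",atz("top",(179.25,156.5),.115),atz("side",(250,156.4),.115), tri([ray("top",(179.25,156.5)),ray("side",(250,156.4))]))
print("knob",atz("top",(189.5,200.5),.125),tri([ray("top",(189.5,200.5)),ray("side",(224.2,166.4))]))
print("bush",atz("top",(40+567/4,110+364/4),.125))
print("bushL",atz("top",(40+515/4,110+366/4),.125))
y1=atz("top",(371.7,219.7),.072);y2=atz("top",(300+453/6,180+230/6),.116);print("dip",y1,y2)
print("dip side top",atz("side",(250+250/3,140+346/3),.116),"flange",atz("side",(250+246/3,140+398/3),.072))
print("screw", atz("top",(300+232/6,180+207/6),.112))
# block corners top z=.07
for uv in [(150,115),(530,163),(505,338),(123,290)]: print(atz("top",(300+uv[0]/6,180+uv[1]/6),.07))
# plate line base edge
for uv in [(570,140),(588,605)]: print("base",atz("top",(40+uv[0]/4,110+uv[1]/4),.01))
for uv in [(523,310),(527,420)]: print("plate",atz("top",(40+uv[0]/4,110+uv[1]/4),.15))
E
```

```text
neck [0.65038913 0.09153618 0.115     ] [0.64737404 0.08566569 0.115     ] (array([0.6515796 , 0.092145  , 0.11147663]), [np.float64(0.0005820877770048123), np.float64(0.0005820877770047225)])
knob [0.54779627 0.0643912  0.125     ] (array([0.54839559, 0.06438616, 0.1236422 ]), [np.float64(0.0005744766274530427), np.float64(0.0005744766274531042)])
bush [0.54682758 0.08194772 0.125     ]
bushL [0.54596701 0.1114455  0.125     ]
dip [ 0.50403147 -0.35187564  0.072     ] [ 0.50481433 -0.35221523  0.116     ]
dip side top [ 0.49833358 -0.35780528  0.116     ] flange [ 0.50177852 -0.35585694  0.072     ]
screw [ 0.514318   -0.27082093  0.112     ]
[ 0.55346543 -0.24385325  0.07      ]
[ 0.53324212 -0.39166257  0.07      ]
[ 0.46505758 -0.38029083  0.07      ]
[ 0.48478155 -0.23234694  0.07      ]
base [0.70169214 0.11219808 0.01      ]
base [0.40681542 0.09759308 0.01      ]
plate [0.57439589 0.10000188 0.15      ]
plate [0.51380782 0.09699561 0.15      ]
```

Look-alikes for the dipstick: yellow (side 333,265 / top 373,219), green (side 305,310 / top 389,265) and purple (side 364,297 / top 410,223). The close crop shows that only the yellow one stands in the block's hole, so that's the one I'll take. First I lift and yaw so that tool y = world x and tool x = world y.

>>> servo_tool([
  [0.06, 0, 0, -0.025, 0, 0, 0.143],
  [0.06, 0, 0, -0.025, 0, 0, 0.143],
  [0.06, 0, 0, -0.025, 0, 0, 0.143],
  [0.06, 0, 0, -0.025, 0, 0, 0.143],
  [0.06, 0, 0, -0.025, 0, 0, 0.143],
], squeeze=20)

```text
time: 1.35
position: [0.2974, 0.6611, 0.3448]
ee_rot: [[-0.414, 0.91, -0.0], [0.91, 0.414, 0.0], [0.0, -0.0, -1.0]]
force: [1.0, -0.3, -0.3]
opening: 0.061
```

>>> servo_tool([
  [0.06, 0, 0, -0.025, 0, 0, 0.143],
  [0.06, 0, 0, -0.025, 0, 0, 0.143],
  [0.06, 0, 0, -0.025, 0, 0, 0.143],
  [0.06, 0, 0, 0, 0, 0, 0],
])

```text
time: 1.75
position: [0.298, 0.6621, 0.4226]
ee_rot: [[-0.0, 1.0, 0.002], [1.0, 0.0, 0.005], [0.005, 0.002, -1.0]]
force: [0.5, 0.5, 0.6]
opening: 0.0604
```

>>> servo_tool([
  [0.06, -0.046, 0.012, 0, 0, 0, 0],
  [0.06, -0.046, 0.012, 0, 0, 0, 0],
  [0.06, -0.046, 0.012, 0, 0, 0, 0],
  [0.06, -0.046, 0.012, 0, 0, 0, 0],
  [0.06, -0.046, 0.012, 0, 0, 0, 0],
])

```text
time: 2.25
position: [0.3584, 0.4292, 0.418]
ee_rot: [[-0.006, 1.0, -0.0], [1.0, 0.006, -0.001], [-0.001, -0.0, -1.0]]
force: [1.8, -0.2, -0.3]
opening: 0.0602
```

>>> servo_tool([
  [0.06, -0.046, 0.012, 0, 0, 0, 0],
  [0.06, -0.046, 0.012, 0, 0, 0, 0],
  [0.06, -0.046, 0.012, 0, 0, 0, 0],
  [0.06, -0.046, 0.012, 0, 0, 0, 0],
  [0.06, -0.046, 0.012, 0, 0, 0, 0],
])

```text
time: 2.75
position: [0.4191, 0.1995, 0.4182]
ee_rot: [[-0.006, 1.0, -0.0], [1.0, 0.006, -0.0], [-0.0, -0.0, -1.0]]
force: [1.6, 0.4, -0.5]
opening: 0.0602
```

>>> servo_tool([
  [0.06, -0.046, 0.007, 0, 0, 0, 0],
  [0.06, -0.046, 0.007, 0, 0, 0, 0],
  [0.06, -0.046, 0.007, 0, 0, 0, 0],
  [0.06, -0.046, 0.007, 0, 0, 0, 0],
  [0.06, -0.046, 0.007, 0, 0, 0, 0],
])

```text
time: 3.25
position: [0.4547, -0.0301, 0.4184]
ee_rot: [[-0.007, 1.0, 0.0], [1.0, 0.007, 0.0], [0.0, 0.0, -1.0]]
force: [-0.1, 0.2, -0.6]
opening: 0.0598
```

>>> servo_tool([
  [0.06, -0.046, 0.007, 0, 0, 0, 0],
  [0.06, -0.046, 0.007, 0, 0, 0, 0],
  [0.06, -0.046, 0.007, 0.03, 0, 0, 0],
  [0.06, -0.046, 0.007, 0.03, 0, 0, 0],
  [0.06, -0.046, 0.007, 0.03, 0, 0, 0],
])

```text
time: 3.75
position: [0.489, -0.2461, 0.3358]
ee_rot: [[-0.007, 1.0, -0.0], [1.0, 0.007, 0.0], [0.0, -0.0, -1.0]]
force: [0.4, 1.2, 0.5]
opening: 0.0601
```

>>> servo_tool([
  [0.06, -0.036, 0.005, 0.03, 0, 0, 0],
  [0.06, -0.036, 0.005, 0.03, 0, 0, 0],
  [0.06, -0.036, 0.004, 0.03, 0, 0, 0],
  [0.06, 0, 0, 0, 0, 0, -0.14],
  [0.06, 0, 0, 0, 0, 0, -0.14],
])

```text
time: 4.25
position: [0.5022, -0.3536, 0.2449]
ee_rot: [[-0.285, 0.958, -0.004], [0.958, 0.285, 0.001], [0.002, -0.004, -1.0]]
force: [0.5, 0.5, 0.6]
opening: 0.0601
```

>>> servo_tool([
  [0.06, 0, 0, 0, 0, 0, -0.14],
  [0.06, 0, 0, 0, 0, 0, -0.14],
  [0.06, 0, 0, 0, 0, 0, -0.14],
  [0.06, 0, 0, 0, 0, 0, -0.085],
  [0.06, 0, 0, 0, 0, 0, 0],
])

```text
time: 4.75
position: [0.5031, -0.3526, 0.2469]
ee_rot: [[-0.712, 0.703, -0.0], [0.703, 0.712, 0.001], [0.001, 0.0, -1.0]]
force: [-0.0, -0.5, 0.7]
opening: 0.06
```

```bash
python3 - <<'E'
from h import *
o=sensors.get_obs(); print(o["position"],o["ee_rot"].round(3).tolist(),o["q"].round(1))
im=vision.capture("wrist"); cv2.imwrite("pics/w1.png",im[:,:,::-1])
im=vision.capture("side"); cv2.imwrite("pics/side1.png",im[:,:,::-1])
print(wproj([.504,-.352,.116],o))
E
```

```text
[ 0.50306134 -0.35255348  0.24693034] [[-0.712, 0.703, -0.0], [0.703, 0.712, 0.001], [0.001, 0.0, -1.0]] [ 10.2  27.   28.8 106.2 -16.4  50.9  92.2]
[279.59056692 205.32211406]
```

View pics/w1.png

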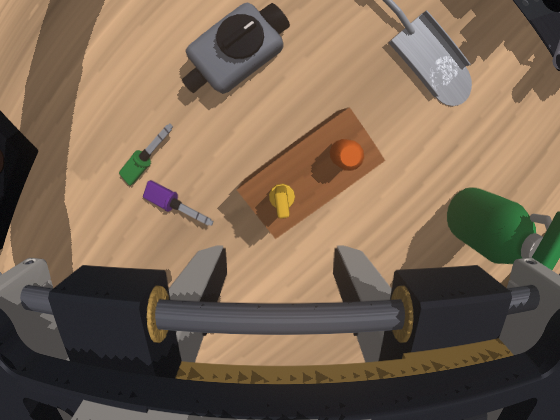

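View pics/side1.png

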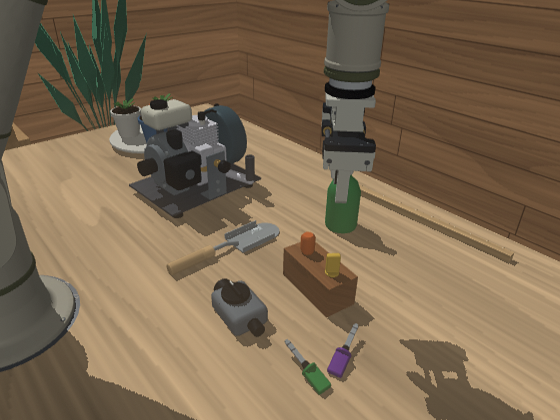

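```bash
python3 - <<'E'
from h import *
crop("pics/w1.png",240,150,320,240,"pics/w1c.png",7)
E
```

```text
(no output)
```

View pics/w1c.png

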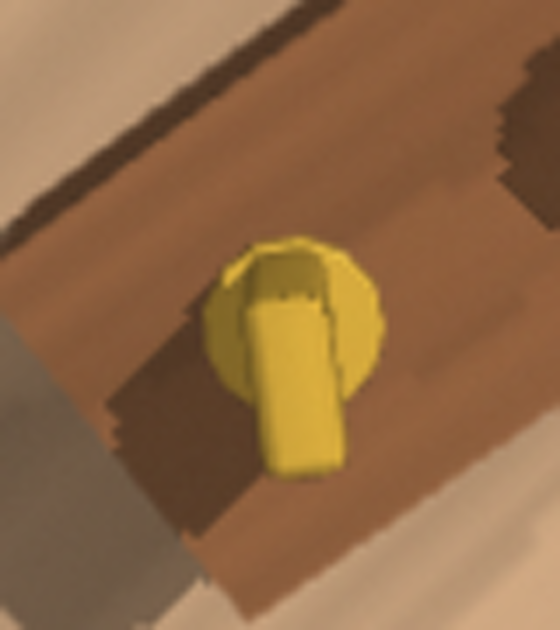

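```bash
python3 - <<'E'
from h import *
o=sensors.get_obs()
f=lambda u,z:watz((240+u[0]/7-.5,150+u[1]/7-.5),o,z)
P=[f(u,.116) for u in [(247,303),(326,300),(346,465),(268,473)]]
c=sum(P)/4; print("tab",c,"flange",f((294,325),.074))
d=(P[2]+P[3]-P[0]-P[1])/2; print(np.linalg.norm(d),np.linalg.norm(P[1]-P[0]))
t=o["ee_rot"].T@d; print("dir tool",t, "yaw of width from tool x deg",np.degrees(np.arctan2(-t[1],-t[0])))
print("tool shift to tab",o["ee_rot"].T@(c-o["position"]))
E
```

```text
tab [ 0.5052461  -0.35002698  0.116     ] flange [ 0.50560084 -0.35056728  0.074     ]
0.023284047550857286 0.010505291663606982
dir tool [-2.31149935e-02  2.80067970e-03 -1.17494354e-05] yaw of width from tool x deg -6.908447887866108
tool shift to tab [0.00028546 0.00320337 0.1310033 ]
```

>>> servo_tool([
  [0.06, 0, 0.003, 0.03, 0, 0, 0],
  [0.06, 0, 0, 0.03, 0, 0, -0.12],
  [0.06, 0, 0, 0.03, 0, 0, 0],
  [0.06, 0, 0, 0.03, 0, 0, 0],
  [0.06, 0, 0, 0, 0, 0, 0],
])

```text
time: 5.35
position: [0.5039, -0.349, 0.1239]
ee_rot: [[-0.788, 0.615, -0.006], [0.615, 0.788, 0.003], [0.006, -0.001, -1.0]]
force: [1.1, -0.1, 0.2]
opening: 0.0599
```

```bash
python3 - <<'E'
from h import *
o=sensors.get_obs(); print(o["position"],o["ee_rot"].round(3).tolist())
im=vision.capture("wrist"); cv2.imwrite("pics/w2.png",im[:,:,::-1])
E
```

```text
[ 0.50388461 -0.3490181   0.12386736] [[-0.788, 0.615, -0.006], [0.615, 0.788, 0.003], [0.006, -0.001, -1.0]]
```

View pics/w2.png

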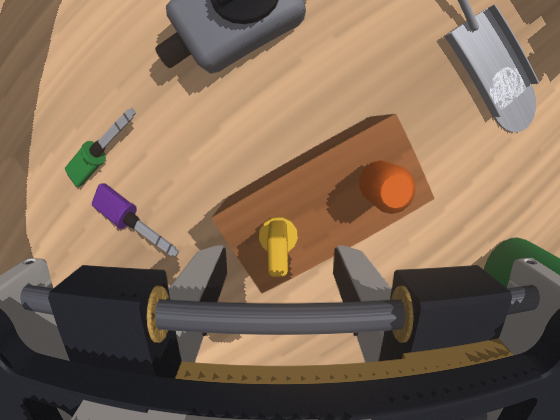

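>>> servo_tool([
  [0.06, 0, 0, 0.02, 0, 0, 0],
  [0.06, 0, 0, 0.02, 0, 0, 0],
  [0.06, 0, 0, 0, 0, 0, 0],
  [0.03, 0, 0, 0, 0, 0, 0],
  [0.0, 0, 0, 0, 0, 0, 0],
], squeeze=25)

```text
time: 5.9
position: [0.5064, -0.3511, 0.089]
ee_rot: [[-0.789, 0.615, 0.002], [0.615, 0.789, -0.001], [-0.002, 0.0, -1.0]]
force: [0.3, -0.5, 0.3]
opening: 0.0483
```

>>> servo_tool([
  [0.0, 0, 0, 0, 0, 0, 0],
  [0.0, 0, 0, 0, 0, 0, 0],
  [0.0, 0, 0, 0, 0, 0, 0],
  [0.0, 0, 0, 0, 0, 0, 0],
  [0.0, 0, 0, 0, 0, 0, 0],
])

```text
time: 6.4
position: [0.5056, -0.3506, 0.0875]
ee_rot: [[-0.789, 0.615, 0.0], [0.615, 0.789, -0.0], [-0.0, 0.0, -1.0]]
force: [-0.9, -0.5, 2.9]
opening: 0.0119
```

>>> servo_tool([
  [0.0, 0, 0, -0.01, 0, 0, 0],
  [0.0, 0, 0, -0.03, 0, 0, 0],
  [0.0, 0, 0, -0.04, 0, 0, 0],
  [0.0, 0, 0, -0.04, 0, 0, 0],
  [0.0, 0, 0, -0.04, 0, 0, 0],
])

```text
time: 6.9
position: [0.5052, -0.3505, 0.2495]
ee_rot: [[-0.789, 0.615, -0.0], [0.615, 0.789, -0.0], [0.0, -0.0, -1.0]]
force: [0.6, -0.8, -0.1]
opening: 0.0117
```

>>> servo_tool([
  [0.0, 0, 0, -0.04, 0, 0, 0.13],
  [0.0, 0, 0, -0.01, 0, 0, 0.13],
  [0.0, 0, 0, 0, 0, 0, 0.13],
  [0.0, 0, 0, 0, 0, 0, 0.13],
  [0.0, 0, 0, 0, 0, 0, 0.13],
])

```text
time: 7.4
position: [0.5054, -0.3504, 0.2982]
ee_rot: [[-0.251, 0.968, 0.001], [0.968, 0.251, 0.0], [-0.0, 0.001, -1.0]]
force: [0.1, 0.2, -1.3]
opening: 0.012
```

```bash
python3 - <<'E'
from h import *
o=sensors.get_obs(); print(o["position"],o["ee_rot"].round(3).tolist(),o["opening"])
im=vision.capture("wrist"); cv2.imwrite("pics/w3.png",im[:,:,::-1])
im=vision.capture("side"); cv2.imwrite("pics/side3.png",im[:,:,::-1])
crop("pics/side3.png",280,120,440,300,"pics/side3c.png",3)
E
```

```text
[ 0.50537829 -0.35036442  0.29821638] [[-0.251, 0.968, 0.001], [0.968, 0.251, 0.0], [-0.0, 0.001, -1.0]] 0.011985982654852508
```

View pics/w3.png

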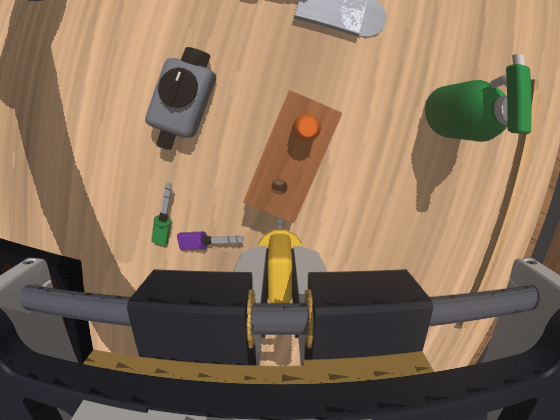

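View pics/side3c.png

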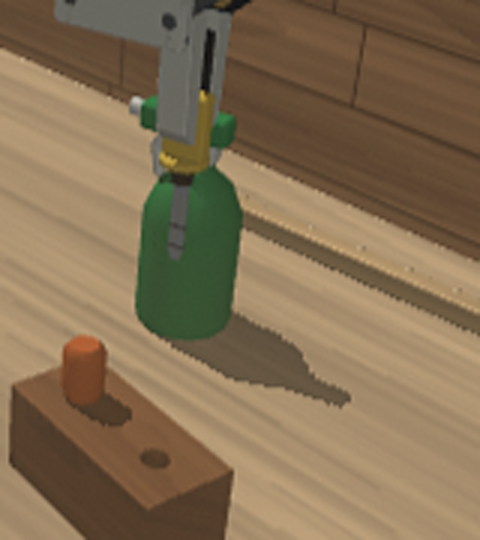

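>>> servo_tool([
  [0.0, 0, 0, 0, 0, 0, 0.102],
  [0.0, 0, 0, 0, 0, 0, 0.102],
  [0.0, 0.04, 0, 0, 0, 0, 0],
  [0.0, 0.04, 0, 0, 0, 0, 0],
  [0.0, 0.04, 0, 0, 0, 0, 0],
])

```text
time: 8.0
position: [0.4985, -0.2296, 0.2975]
ee_rot: [[-0.058, 0.998, -0.0], [0.998, 0.058, 0.0], [0.0, -0.0, -1.0]]
force: [0.4, 0.6, -0.9]
opening: 0.0116
```

>>> servo_tool([
  [0.0, 0.04, 0, 0, 0, 0, 0],
  [0.0, 0.04, 0, 0, 0, 0, 0],
  [0.0, 0.04, 0, 0, 0, 0, 0],
  [0.0, 0.04, 0.02, 0, 0, 0, 0],
  [0.0, 0.04, 0.03, 0, 0, 0, 0],
])

```text
time: 8.5
position: [0.5371, -0.027, 0.2983]
ee_rot: [[-0.058, 0.998, 0.0], [0.998, 0.058, 0.001], [0.001, 0.0, -1.0]]
force: [1.3, -0.2, -0.2]
opening: 0.012
```

>>> servo_tool([
  [0.0, 0, 0.03, 0, 0, 0, 0],
  [0.0, 0, 0.03, 0, 0, 0, 0],
  [0.0, 0, 0.03, 0, 0, 0, 0],
  [0.0, 0, 0.015, 0, 0, 0, 0],
  [0.0, 0, 0, 0, 0, 0, 0],
])

```text
time: 9.0
position: [0.6442, -0.0223, 0.297]
ee_rot: [[-0.059, 0.998, 0.0], [0.998, 0.059, -0.001], [-0.001, -0.0, -1.0]]
force: [0.0, 0.2, -0.8]
opening: 0.0117
```

```bash
python3 - <<'E'
from h import *
o=sensors.get_obs(); print(o["position"],o["ee_rot"].round(3).tolist(),o["opening"],o["q"].round(0))
im=vision.capture("wrist"); cv2.imwrite("pics/w4.png",im[:,:,::-1])
im=vision.capture("side"); cv2.imwrite("pics/side4.png",im[:,:,::-1])
print(wproj([.650,.091,.115],o))
E
```

```text
[ 0.64419815 -0.02226186  0.29699249] [[-0.059, 0.998, 0.0], [0.998, 0.059, -0.001], [-0.001, -0.0, -1.0]] 0.011652617132891348 [-30.  29.  42.  99. -22.  60.  23.]
[290.6976108   90.08124771]
```

View pics/w4.png

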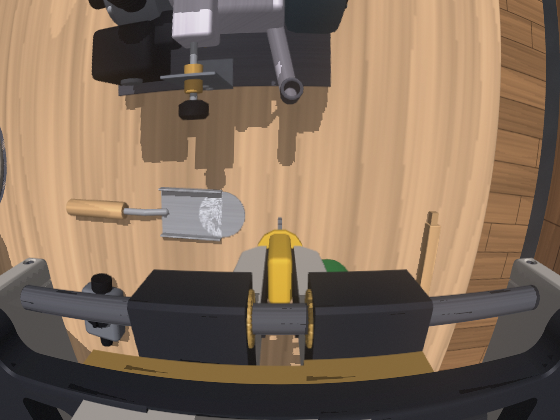

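View pics/side4.png

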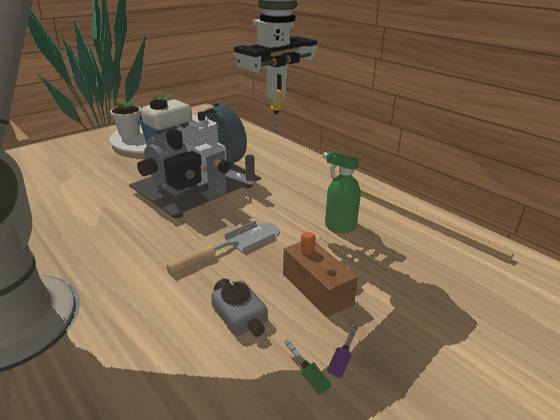

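```bash
python3 - <<'E'
from h import *
crop("pics/w4.png",160,20,320,130,"pics/w4c.png",5)
E
```

```text
(no output)
```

View pics/w4c.png

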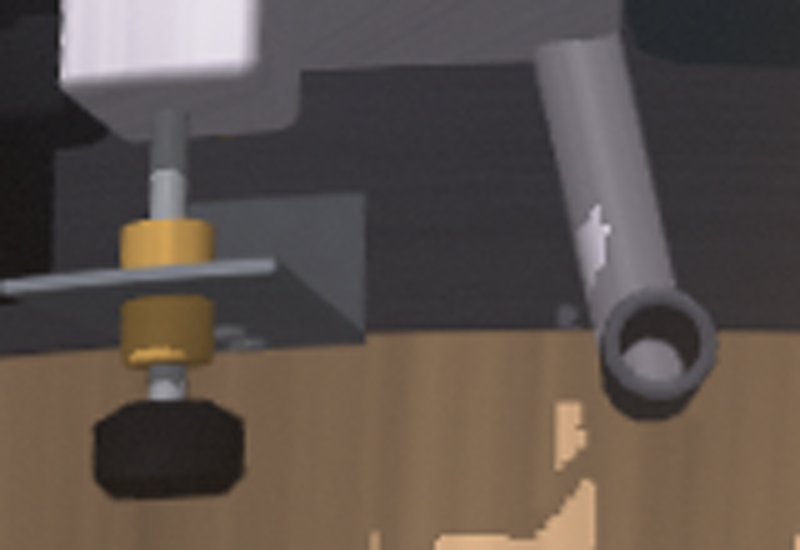

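```bash
python3 - <<'E'
from h import *
o=sensors.get_obs()
R=o["ee_rot"];T=o["position"]
m=lambda x,y:(160+(x+.5)/5-.5,20+(y+.5)/5-.5)
n=watz(m(658,342),o,.115); print("neck",n, R.T@(n-T))
for e in [(602,342),(715,342),(658,286),(658,398)]: print(watz(m(*e),o,.115)-n)
print("knob top edge mid", watz(m(168,403),o,.141),"bush face", watz(m(168,362),o,.135), watz(m(168,367),o,.125))
for a in (0.010,0.012,.014,.016,.018,.020): print(a,wproj(T+R@[a,0,.0135],o),wproj(T+R@[a,0,.0175],o))
crop("pics/w4.png",240,200,320,300,"pics/w4d.png",6)
print("triang",tri([ray("top",(179.25,156.5)),ray("side",(250,156.4)),wray(m(658,342),o)]))
E
```

```text
neck [0.64836607 0.09273435 0.115     ] [0.11517877 0.01304308 0.18218199]
[-0.01175053 -0.00072787  0.        ]
[0.01198266 0.00084984 0.        ]
[-0.0006968   0.01219321  0.        ]
[ 0.00070069 -0.01209128  0.        ]
knob top edge mid [0.55103878 0.07440614 0.141     ] bush face [0.54896599 0.08339319 0.135     ] [0.54628214 0.08333856 0.125     ]
0.01 [278.17239653 237.181015  ] [278.19749069 234.95223734]
0.012 [278.16965114 233.93685057] [278.19494153 231.76423335]
0.014 [278.1669847  230.67050345] [278.19246813 228.55528168]
0.016 [278.16439949 227.38241109] [278.19007258 225.3258062 ]
0.018 [278.16189777 224.07303458] [278.18775694 222.07625241]
0.02 [278.15948181 220.7428586 ] [278.18552326 218.80708742]
triang (array([0.65030313, 0.09215348, 0.11210681]), [np.float64(0.0006822841750441248), np.float64(0.0016226531561122975), np.float64(0.0020793081394433408)])
```

View pics/w4d.png

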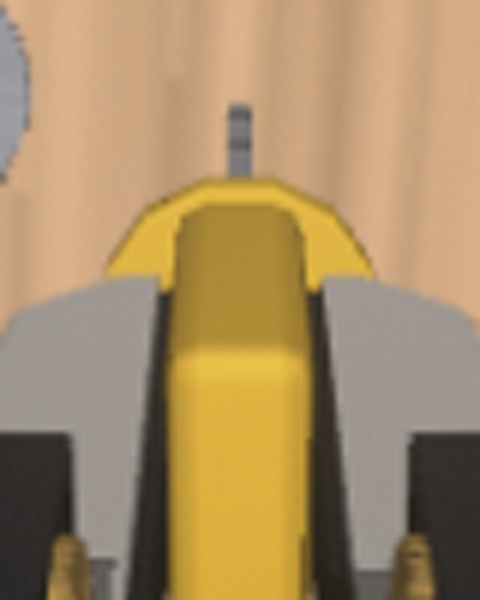

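>>> servo_tool([
  [0.0, 0.035, 0.004, 0, 0, 0, 0],
  [0.0, 0.04, 0.004, 0, 0, 0, 0],
  [0.0, 0.04, 0.004, 0.02, 0, 0, 0],
  [0.0, 0, 0, 0.03, 0, 0, 0],
  [0.0, 0, 0, 0.035, 0, 0, 0],
])

```text
time: 9.6
position: [0.6478, 0.0948, 0.2126]
ee_rot: [[-0.059, 0.998, 0.002], [0.998, 0.059, 0.001], [0.001, 0.002, -1.0]]
force: [0.4, 0.3, 0.2]
opening: 0.0118
```

>>> servo_tool([
  [0.0, 0, 0, 0, 0, 0, 0],
  [0.0, 0, 0, 0, 0, 0, 0],
  [0.0, 0, 0, 0, 0, 0, 0],
])

```text
time: 9.9
position: [0.6492, 0.0923, 0.2145]
ee_rot: [[-0.054, 0.999, 0.002], [0.999, 0.054, 0.0], [0.0, 0.003, -1.0]]
force: [-0.0, -0.2, 0.4]
opening: 0.0117
```

```bash
python3 - <<'E'
from h import *
o=sensors.get_obs(); print(o["position"],o["ee_rot"].round(3).tolist(),o["opening"],o["q"].round(0))
im=vision.capture("wrist"); cv2.imwrite("pics/w5.png",im[:,:,::-1])
im=vision.capture("side"); cv2.imwrite("pics/side5.png",im[:,:,::-1])
im=vision.capture("top"); cv2.imwrite("pics/top5.png",im[:,:,::-1])
crop("pics/w5.png",230,170,330,260,"pics/w5c.png",7)
crop("pics/side5.png",190,90,300,190,"pics/side5c.png",6)
R=o["ee_rot"];T=o["position"]
h=T[2]-.115
print("mouth if centred",wproj(T+R@[0,0,h],o), "tip",wproj(T+R@[0,0,.0795],o), wproj(T+R@[.0045,0,.0795],o))
for n in("side","top"): print(n,"TCP",proj(n,T),"tip",proj(n,T+R@[0,0,.0795]))
E
```

```text
[0.64917632 0.09226655 0.21452693] [[-0.054, 0.999, 0.002], [0.999, 0.054, 0.0], [0.0, 0.003, -1.0]] 0.011736492111536923 [-37.  34.  38. 103. -26.  52.  16.]
mouth if centred [278.56687312 214.57606246] tip [278.50029591 221.3352481 ] [278.49813382 215.8223461 ]
side TCP [248.33325991 120.05287432] tip [248.94239356 148.5285885 ]
top TCP [165.90482174 147.38277709] tip [176.51084331 155.16102148]
```

View pics/w5c.png

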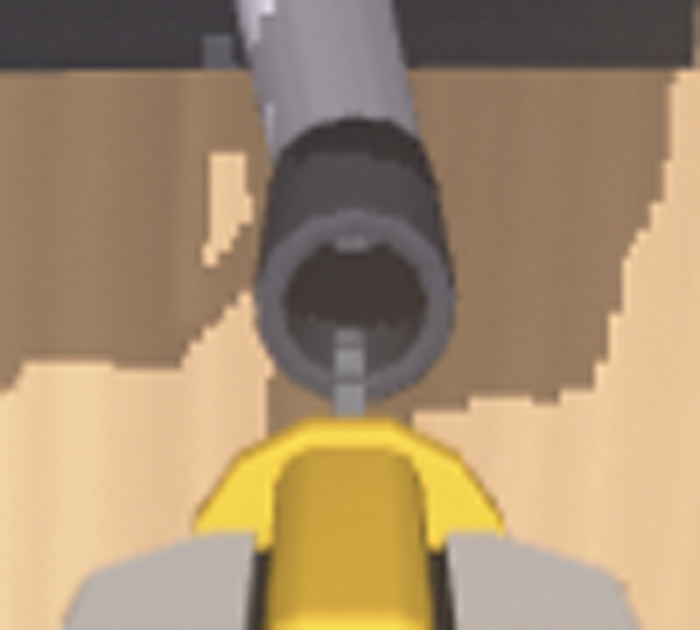

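View pics/side5c.png

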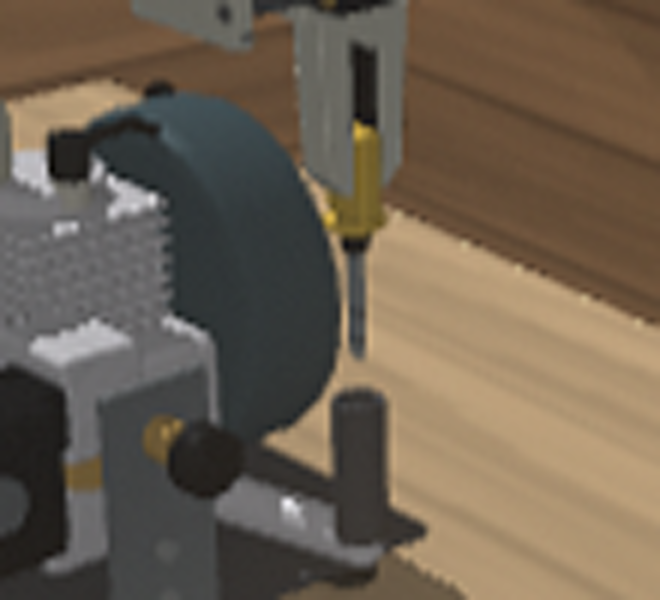

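>>> servo_tool([
  [0.0, 0.0012, 0.0008, 0, 0, 0, 0],
  [0.0, 0, 0, 0.015, 0, 0, 0],
  [0.0, 0, 0, 0.02, 0, 0, 0],
  [0.0, 0, 0, 0.02, 0, 0, 0],
  [0.0, 0, 0, 0, 0, 0, 0],
])

```text
time: 10.55
position: [0.6474, 0.0944, 0.1542]
ee_rot: [[-0.055, 0.998, -0.005], [0.998, 0.055, -0.001], [-0.001, -0.005, -1.0]]
force: [-0.1, 0.2, -0.1]
opening: 0.0121
```

```bash
python3 - <<'E'
from h import *
o=sensors.get_obs(); print(o["position"],o["ee_rot"].round(3).tolist(),o["opening"],o["force"])
im=vision.capture("wrist"); cv2.imwrite("pics/w6.png",im[:,:,::-1])
im=vision.capture("side"); cv2.imwrite("pics/side6.png",im[:,:,::-1])
crop("pics/w6.png",230,170,330,260,"pics/w6c.png",7)
crop("pics/side6.png",190,90,300,190,"pics/side6c.png",6)
R=o["ee_rot"];T=o["position"]
h=T[2]-.115
print("mouth if centred",wproj(T+R@[0,0,h],o),[wproj(T+R@[s,0,h],o)[1] for s in (.0125,-.0125)])
E
```

```text
[0.6473939  0.09439059 0.15415653] [[-0.055, 0.998, -0.005], [0.998, 0.055, -0.001], [-0.001, -0.005, -1.0]] 0.012068378353680263 [-0.0578713   0.20294605 -0.10275561]
mouth if centred [278.32916229 238.56681862] [np.float64(220.6180890353706), np.float64(255.8368566961867)]
```

View pics/w6c.png

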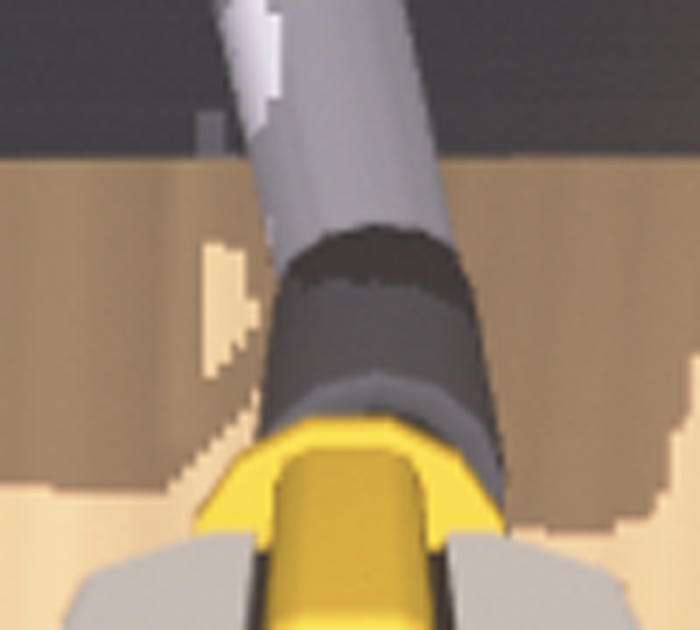

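View pics/side6c.png

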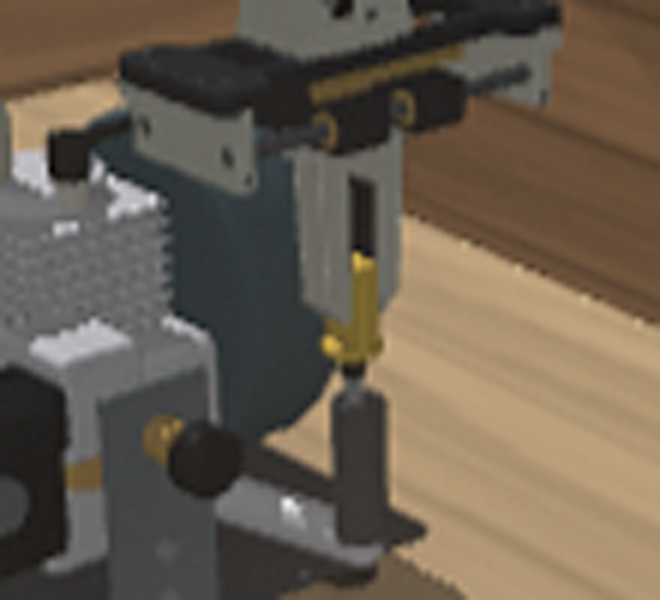

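>>> servo_tool([
  [0.0, -0.0015, 0.0026, 0, 0, 0, 0],
  [0.0, 0, 0, 0, 0, 0, 0],
  [0.0, 0, 0, 0, 0, 0, 0],
])

```text
time: 10.95
position: [0.6523, 0.0928, 0.1581]
ee_rot: [[-0.055, 0.998, 0.001], [0.998, 0.055, 0.0], [0.0, 0.001, -1.0]]
force: [-0.3, -0.2, -1.0]
opening: 0.0122
```

```bash
python3 - <<'E'
from h import *
for k in range(3):
  o=sensors.get_obs(); print(o["position"],o["ee_rot"].round(3).tolist(),o["force"])
  im=vision.capture("wrist"); 
cv2.imwrite("pics/w7.png",im[:,:,::-1])
crop("pics/w7.png",230,170,330,260,"pics/w7c.png",7)
R=o["ee_rot"];T=o["position"]
h=T[2]-.115
print("mouth if centred",wproj(T+R@[0,0,h],o),[wproj(T+R@[s,0,h],o)[1] for s in (.0125,-.0125)])
E
```

```text
[0.65232389 0.09283337 0.15806093] [[-0.055, 0.998, 0.001], [0.998, 0.055, 0.0], [0.0, 0.001, -1.0]] [-0.25254311 -0.15632253 -0.95956988]
[0.65216218 0.09293776 0.15794151] [[-0.055, 0.998, 0.001], [0.998, 0.055, 0.0], [0.0, 0.001, -1.0]] [ 0.66066715 -0.42367353 -0.12141386]
[0.65203474 0.09294059 0.15781802] [[-0.055, 0.998, 0.001], [0.998, 0.055, 0.0], [0.0, 0.001, -1.0]] [-0.83832571 -0.12010284 -0.4611915 ]
mouth if centred [278.34775576 236.75651212] [np.float64(219.0638603550129), np.float64(253.800497645519)]
```

View pics/w7c.png

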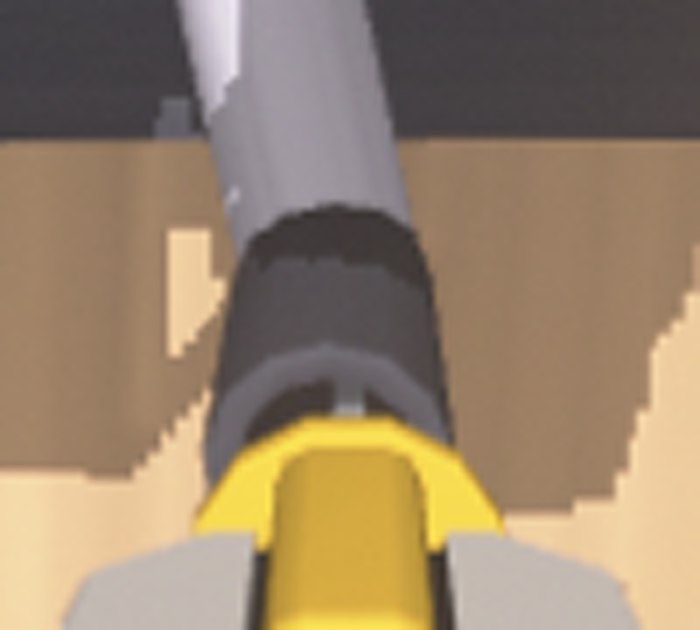

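>>> servo_tool([
  [0.0, 0, 0, 0, 0, 0, 0],
  [0.0, 0, 0, 0, 0, 0, 0],
  [0.0, 0, 0, 0, 0, 0, 0],
  [0.0, 0, 0, 0, 0, 0, 0],
])

```text
time: 11.5
position: [0.6519, 0.0929, 0.1573]
ee_rot: [[-0.055, 0.998, -0.0], [0.998, 0.055, -0.0], [-0.0, -0.0, -1.0]]
force: [-0.5, 0.8, 0.2]
opening: 0.012
```

>>> servo_tool([
  [0.0, 0, -0.0015, 0, 0, 0, 0],
  [0.0, 0, 0, 0.003, 0, 0, 0],
  [0.0, 0, 0, 0.003, 0, 0, 0],
  [0.0, 0, 0, 0.003, 0, 0, 0],
  [0.0, 0, 0, 0, 0, 0, 0],
])

```text
time: 12.0
position: [0.6501, 0.0928, 0.1477]
ee_rot: [[-0.055, 0.998, -0.001], [0.998, 0.055, -0.0], [-0.0, -0.001, -1.0]]
force: [0.2, 0.0, -0.2]
opening: 0.0119
```

>>> servo_tool([
  [0.0, 0, 0, 0, 0, 0, 0],
  [0.0, 0, 0, 0, 0, 0, 0],
])

```text
time: 12.2
position: [0.6505, 0.0927, 0.1484]
ee_rot: [[-0.055, 0.998, 0.0], [0.998, 0.055, -0.0], [-0.0, 0.0, -1.0]]
force: [0.7, -0.4, -0.3]
opening: 0.0118
```

```bash
python3 - <<'E'
from h import *
o=sensors.get_obs(); print(o["position"],o["force"])
im=vision.capture("wrist"); 
cv2.imwrite("pics/w8.png",im[:,:,::-1])
crop("pics/w8.png",230,170,330,260,"pics/w8c.png",7)
R=o["ee_rot"];T=o["position"]
h=T[2]-.115
print("mouth if centred",wproj(T+R@[0,0,h],o),[wproj(T+R@[s,0,h],o)[1] for s in (.0125,-.0125)])
E
```

```text
[0.65048677 0.09274108 0.1484243 ] [ 0.73648549 -0.37418383 -0.3269955 ]
mouth if centred [278.30125673 241.51976338] [np.float64(223.1568955730211), np.float64(259.15327295889523)]
```

View pics/w8c.png

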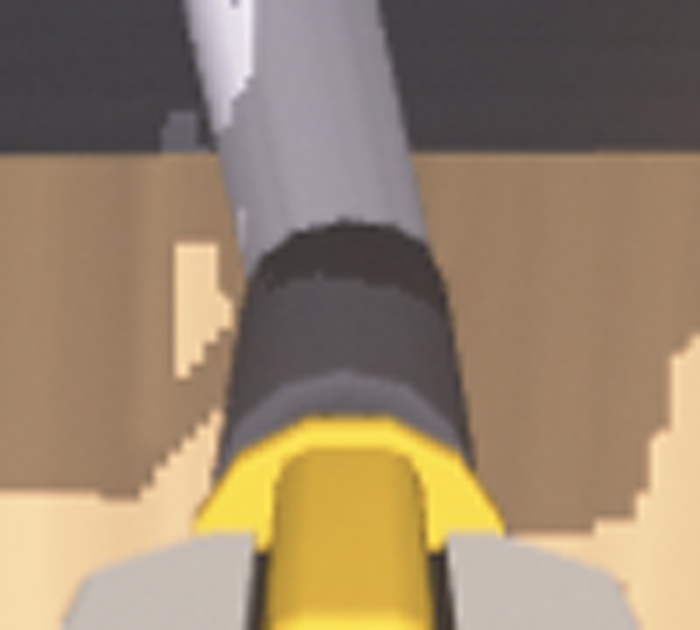

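Centred. I'll go on down and watch the force.

>>> servo_tool([
  [0.0, 0, 0, 0.003, 0, 0, 0],
  [0.0, 0, 0, 0.003, 0, 0, 0],
  [0.0, 0, 0, 0.003, 0, 0, 0],
  [0.0, 0, 0, 0.002, 0, 0, 0],
  [0.0, 0, 0, 0, 0, 0, 0],
])

```text
time: 12.75
position: [0.6502, 0.0928, 0.1369]
ee_rot: [[-0.055, 0.998, -0.001], [0.998, 0.055, -0.0], [-0.0, -0.001, -1.0]]
force: [-0.8, -0.1, -0.7]
opening: 0.0119
```

>>> servo_tool([
  [0.0, 0, 0, 0.002, 0, 0, 0],
  [0.0, 0, 0, 0.002, 0, 0, 0],
  [0.0, 0, 0, 0, 0, 0, 0],
  [0.0, 0, 0, 0, 0, 0, 0],
])

```text
time: 13.15
position: [0.6504, 0.0928, 0.1333]
ee_rot: [[-0.055, 0.998, 0.0], [0.998, 0.055, -0.0], [-0.0, -0.0, -1.0]]
force: [-0.7, 0.5, -0.9]
opening: 0.0119
```

>>> servo_tool([
  [0.0, 0, 0, 0.001, 0, 0, 0],
  [0.0, 0, 0, 0.001, 0, 0, 0],
  [0.0, 0, 0, 0.001, 0, 0, 0],
  [0.0, 0, 0, 0, 0, 0, 0],
  [0.0, 0, 0, 0, 0, 0, 0],
])

```text
time: 13.65
position: [0.6507, 0.0927, 0.1324]
ee_rot: [[-0.055, 0.998, 0.001], [0.998, 0.055, 0.001], [0.001, 0.001, -1.0]]
force: [-5.6, -0.2, 19.0]
opening: 0.0119
```

```bash
python3 - <<'E'
from h import *
im=vision.capture("side"); 
cv2.imwrite("pics/s9.png",im[:,:,::-1])
crop("pics/s9.png",190,90,300,190,"pics/s9c.png",6)
o=sensors.get_obs(); print(o["position"],o["force"])
E
```

```text
[0.65075149 0.09274985 0.13242541] [-4.80283093  0.29839423 19.41133653]
```

View pics/s9c.png

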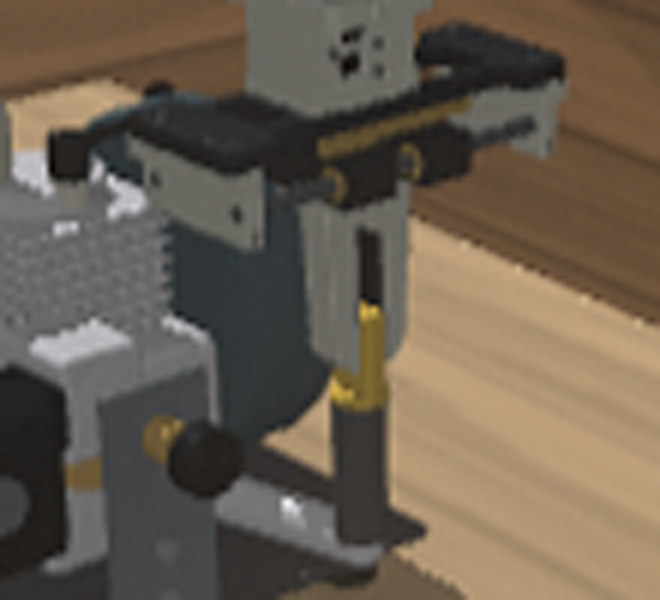

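>>> servo_tool([
  [0.05, 0, 0, 0, 0, 0, 0],
  [0.05, 0, 0, 0, 0, 0, 0],
  [0.05, 0, 0, 0, 0, 0, 0],
  [0.05, 0, 0, 0, 0, 0, 0],
])

```text
time: 14.1
position: [0.6503, 0.0928, 0.1301]
ee_rot: [[-0.055, 0.998, -0.0], [0.998, 0.055, -0.0], [-0.0, -0.0, -1.0]]
force: [-0.6, 0.3, 0.4]
opening: 0.0395
```

>>> servo_tool([
  [0.05, 0, 0, -0.01, 0, 0, 0],
  [0.05, 0, 0, -0.02, 0, 0, 0],
  [0.05, 0, 0, -0.03, 0, 0, 0],
  [0.05, 0, 0, -0.03, 0, 0, 0],
  [0.05, 0, 0, -0.03, 0, 0, 0],
])

```text
time: 14.6
position: [0.6503, 0.0925, 0.2521]
ee_rot: [[-0.055, 0.999, 0.0], [0.999, 0.055, -0.0], [-0.0, 0.0, -1.0]]
force: [0.4, -0.3, 0.1]
opening: 0.0502
```

```bash
python3 - <<'E'
from h import *
o=sensors.get_obs(); print(o["position"],o["force"],o["opening"])
im=vision.capture("side"); cv2.imwrite("pics/s10.png",im[:,:,::-1])
crop("pics/s10.png",190,90,300,190,"pics/s10c.png",6)
im=vision.capture("wrist"); cv2.imwrite("pics/w10.png",im[:,:,::-1])
print(wproj([.6505,.0929,.161],o),wproj([.6505,.0929,.119],o))
crop("pics/w10.png",180,100,340,260,"pics/w10c.png",4)
E
```

```text
[0.65027613 0.09253861 0.25211675] [ 0.39066972 -0.34019947  0.11415931] 0.0502216954937875
[278.8271404  216.85153536] [278.90462505 204.74321116]
```

View pics/s10c.png

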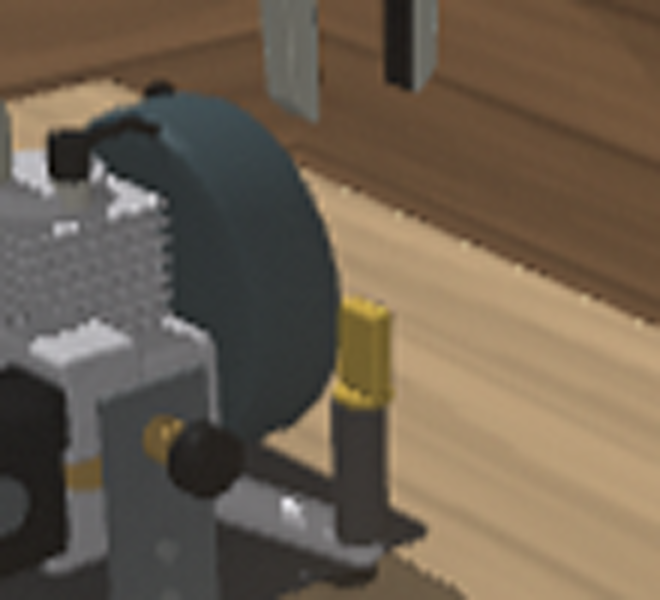

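View pics/w10c.png

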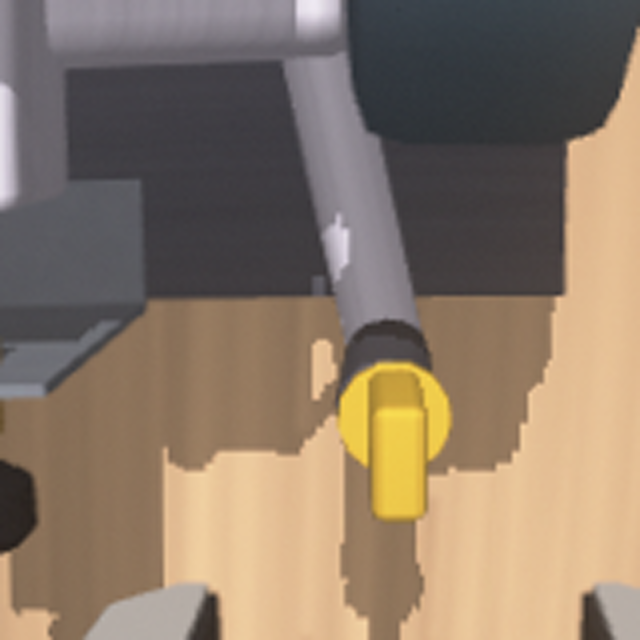

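>>> servo_tool([
  [0.06, -0.04, 0, 0, 0, 0, 0],
  [0.06, -0.03, -0.02, 0, 0, 0, 0],
  [0.06, -0.03, -0.04, 0, 0, 0, 0],
  [0.06, 0, -0.035, 0, 0, 0, 0],
  [0.06, 0, 0, 0, 0, 0, 0],
])

```text
time: 15.2
position: [0.5564, -0.0141, 0.2503]
ee_rot: [[-0.051, 0.999, -0.003], [0.999, 0.051, 0.001], [0.002, -0.003, -1.0]]
force: [0.1, -0.2, -0.0]
opening: 0.0601
```

>>> servo_tool([
  [0.06, 0, 0, 0, 0, 0, 0],
  [0.06, 0, 0, 0, 0, 0, 0],
  [0.06, 0, 0, 0, 0, 0, 0],
])

```text
time: 15.5
position: [0.562, -0.0117, 0.2502]
ee_rot: [[-0.056, 0.998, 0.0], [0.998, 0.056, -0.001], [-0.001, 0.0, -1.0]]
force: [-0.0, 1.2, 0.5]
opening: 0.0599
```

```bash
python3 - <<'E'
from h import *
o=sensors.get_obs(); print(o["position"],o["ee_rot"].round(3).tolist(),o["force"],o["opening"])
im=vision.capture("wrist"); cv2.imwrite("pics/w11.png",im[:,:,::-1])
print(wproj([.547,.0644,.125],o))
u=wproj([.547,.0644,.125],o).astype(int)
crop("pics/w11.png",u[0]-60,u[1]-50,u[0]+60,u[1]+50,"pics/w11c.png",6); print(u)
E
```

```text
[ 0.56201459 -0.01169501  0.25018295] [[-0.056, 0.998, 0.0], [0.998, 0.056, -0.001], [-0.001, 0.0, -1.0]] [-0.03272211  1.20757377  0.45479414] 0.05988718741931179
[266.47265189 122.87846087]
[266 122]
```

View pics/w11c.png

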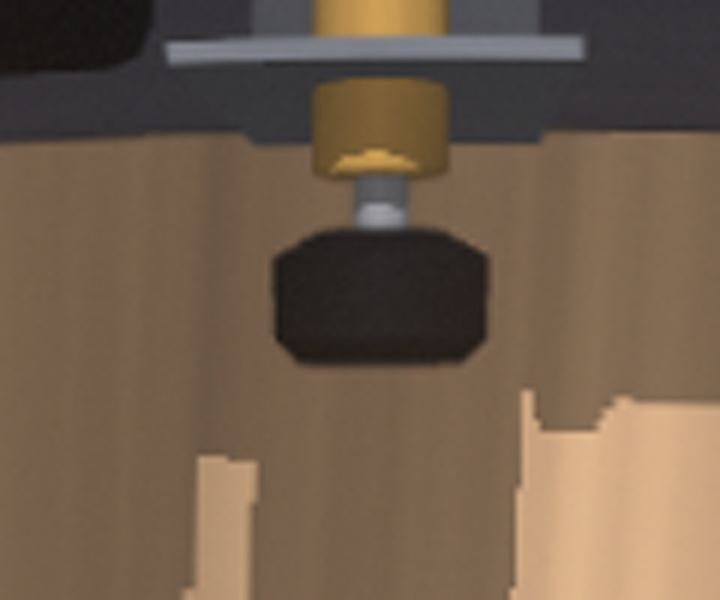

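```bash
python3 - <<'E'
from h import *
o=sensors.get_obs()
R=o["ee_rot"];T=o["position"]
m=lambda x,y:(206+(x+.5)/6-.5,72+(y+.5)/6-.5)
for z in(.125,.135,.141):
  c=watz(m(380.5,296),o,z); print(z,"knob",c,"tool",R.T@(c-T)); 
  print("  width",np.linalg.norm(watz(m(273,285),o,z)-watz(m(488,285),o,z)),"len",np.linalg.norm(watz(m(380,228),o,z)-watz(m(380,364),o,z)))
b=watz(m(380.5,178),o,.125);bt=watz(m(380.5,150),o,.135);print("bush face",b)
print("axis dir pump x from rod/bush", np.degrees(np.arctan2(*( (watz(m(380.5,130),o,.125)-watz(m(380.5,300),o,.125))[[1,0]]))))
print("plate dir",watz(m(585,45),o,.15)-watz(m(165,55),o,.15))
print(np.degrees(np.arctan2(R[1,0],R[0,0])))
E
```

```text
0.125 knob [0.54895948 0.06613683 0.125     ] tool [ 0.07862679 -0.00850758  0.12508722]
  width 0.03165205404551099 len 0.02028019602585654
0.135 knob [0.54928655 0.06596507 0.135     ] tool [ 0.07843132 -0.00819016  0.11508734]
  width 0.030562990500372242 len 0.019582408067189746
0.141 knob [0.54948279 0.06586201 0.141     ] tool [ 0.07831404 -0.00799971  0.10908742]
  width 0.02990955237328886 len 0.01916373529198967
bush face [0.54799506 0.08374094 0.125     ]
axis dir pump x from rod/bush 93.14967916837684
plate dir [0.05632076 0.00403687 0.        ]
93.20746648237679
```

>>> servo_tool([
  [0.06, 0.02, -0.004, 0, 0, 0, 0],
  [0.06, 0.03, -0.005, 0, 0, 0, 0],
  [0.06, 0.0275, 0, 0.02, 0, 0, 0],
  [0.06, 0, 0, 0.03, 0, 0, 0],
  [0.06, 0, 0, 0, 0, 0, 0],
])

```text
time: 16.05
position: [0.5463, 0.0659, 0.1975]
ee_rot: [[-0.057, 0.998, -0.005], [0.998, 0.057, -0.002], [-0.001, -0.005, -1.0]]
force: [-1.0, -0.2, -0.6]
opening: 0.06
```

>>> servo_tool([
  [0.06, 0, 0, 0, 0, 0, 0],
  [0.06, 0, 0, 0, 0, 0, 0],
  [0.06, 0, 0, 0, 0, 0, 0],
])

```text
time: 16.35
position: [0.5486, 0.064, 0.2015]
ee_rot: [[-0.054, 0.999, 0.002], [0.999, 0.054, 0.0], [0.0, 0.002, -1.0]]
force: [-0.4, -0.1, -0.2]
opening: 0.06
```

```bash
python3 - <<'E'
from h import *
o=sensors.get_obs(); print(o["position"],o["ee_rot"].round(3).tolist(),o["force"],o["opening"])
R=o["ee_rot"];T=o["position"]
print("to knob",R.T@(np.array([.5490,.0660,.106])-T))
im=vision.capture("wrist"); cv2.imwrite("pics/w12.png",im[:,:,::-1])
im=vision.capture("side"); cv2.imwrite("pics/s12.png",im[:,:,::-1])
E
```

```text
[0.54857662 0.06397593 0.20152105] [[-0.054, 0.999, 0.002], [0.999, 0.054, 0.0], [0.0, 0.002, -1.0]] [-0.42316344 -0.08445436 -0.20195859] 0.06002801867486054
to knob [0.00198052 0.00035375 0.09552224]
```

View pics/w12.png

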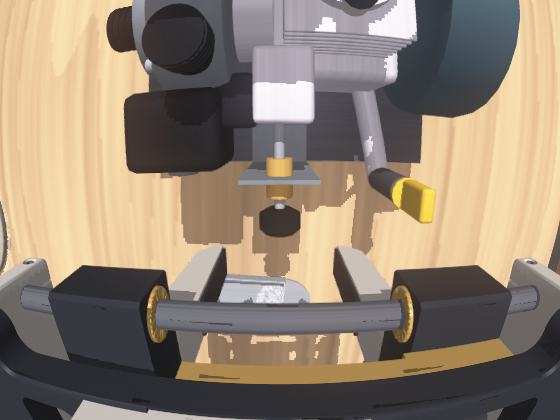

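View pics/s12.png

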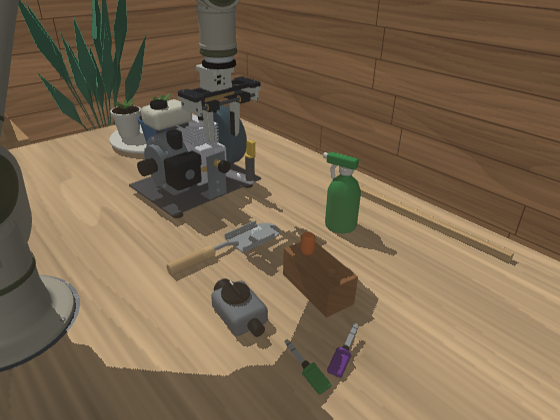

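>>> servo_tool([
  [0.06, 0.001, 0, 0.02, 0, 0, 0],
  [0.06, 0, 0, 0.02, 0, 0, 0],
  [0.06, 0, 0, 0.02, 0, 0, 0],
  [0.06, 0, 0, 0.02, 0, 0, 0],
  [0.06, 0, 0, 0, 0, 0, 0],
], squeeze=50)

```text
time: 16.95
position: [0.5468, 0.0654, 0.119]
ee_rot: [[-0.055, 0.999, -0.003], [0.999, 0.055, -0.0], [-0.0, -0.003, -1.0]]
force: [-0.3, -0.7, 0.4]
opening: 0.0596
```

>>> servo_tool([
  [0.06, 0, 0, 0.01, 0, 0, 0],
  [0.06, 0, 0, 0, 0, 0, 0],
  [0.06, 0, 0, 0, 0, 0, 0],
])

```text
time: 17.25
position: [0.548, 0.0656, 0.1109]
ee_rot: [[-0.055, 0.998, 0.001], [0.998, 0.055, 0.0], [0.0, 0.001, -1.0]]
force: [0.1, -0.3, -0.7]
opening: 0.0603
```

```bash
python3 - <<'E'
from h import *
o=sensors.get_obs(); print(o["position"],o["ee_rot"].round(3).tolist(),o["force"],o["opening"])
R=o["ee_rot"];T=o["position"]
print("to knob",R.T@(np.array([.5490,.0660,.106])-T))
im=vision.capture("wrist"); cv2.imwrite("pics/w13.png",im[:,:,::-1])
im=vision.capture("side"); cv2.imwrite("pics/s13.png",im[:,:,::-1])
crop("pics/s13.png",170,90,280,190,"pics/s13c.png",6)
crop("pics/w13.png",200,140,360,300,"pics/w13c.png",4)
E
```

```text
[0.54801084 0.06561311 0.11088641] [[-0.055, 0.998, 0.001], [0.998, 0.055, 0.0], [0.0, 0.001, -1.0]] [ 0.12084006 -0.30131534 -0.67767939] 0.06026342317211699
to knob [0.00033121 0.0010056  0.00488715]
```

View pics/w13c.png

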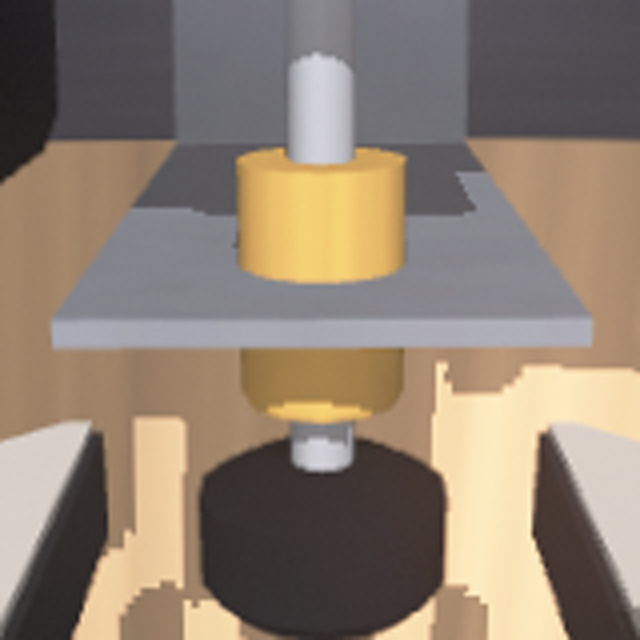

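View pics/s13c.png

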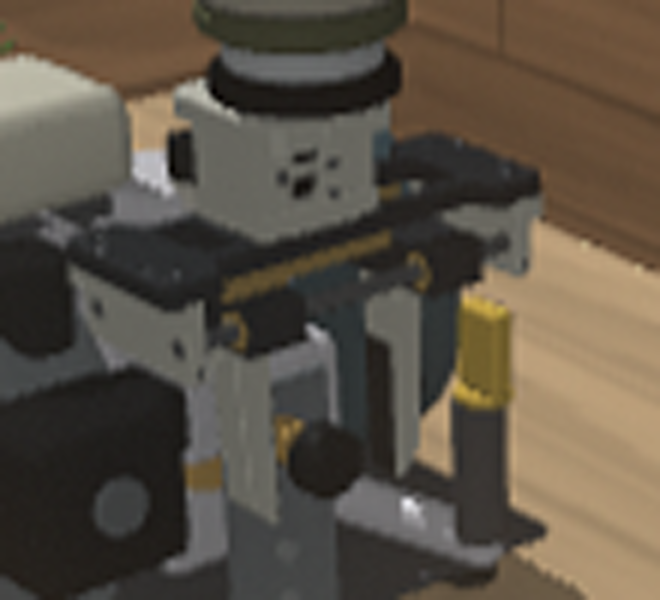

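>>> servo_tool([
  [0.05, 0, 0, 0.003, 0, 0, 0],
  [0.03, 0, 0, 0, 0, 0, 0],
  [0.0, 0, 0, 0, 0, 0, 0],
  [0.0, 0, 0, 0, 0, 0, 0],
  [0.0, 0, 0, 0, 0, 0, 0],
], squeeze=50)

```text
time: 17.85
position: [0.5485, 0.0656, 0.1075]
ee_rot: [[-0.055, 0.998, 0.001], [0.998, 0.055, -0.0], [-0.0, 0.001, -1.0]]
force: [2.6, 1.0, -2.1]
opening: 0.0308
```

>>> servo_tool([
  [0.0, 0, 0, 0, 0, 0, 0],
  [0.0, 0, 0, 0, 0, 0, 0],
  [0.0, 0, 0, 0, 0, 0, 0],
  [0.0, 0, 0, 0, 0, 0, 0],
])

```text
time: 18.25
position: [0.5484, 0.0656, 0.1075]
ee_rot: [[-0.055, 0.998, 0.001], [0.998, 0.055, -0.0], [-0.0, 0.001, -1.0]]
force: [5.8, -0.5, -3.3]
opening: 0.0309
```

>>> servo_tool([
  [0.0, -0.002, 0, 0, 0, 0, 0],
  [0.0, -0.003, 0, 0, 0, 0, 0],
  [0.0, -0.003, 0, 0, 0, 0, 0],
  [0.0, -0.003, 0, 0, 0, 0, 0],
  [0.0, -0.002, 0, 0, 0, 0, 0],
])

```text
time: 18.75
position: [0.5491, 0.0546, 0.1075]
ee_rot: [[-0.056, 0.998, 0.001], [0.998, 0.056, 0.002], [0.002, 0.001, -1.0]]
force: [4.4, 6.8, -2.0]
opening: 0.031
```

>>> servo_tool([
  [0.0, -0.002, 0, 0, 0, 0, 0],
  [0.0, -0.002, 0, 0, 0, 0, 0],
  [0.0, -0.001, 0, 0, 0, 0, 0],
  [0.0, 0, 0, 0, 0, 0, 0],
  [0.0, 0, 0, 0, 0, 0, 0],
])

```text
time: 19.25
position: [0.5493, 0.0498, 0.1074]
ee_rot: [[-0.057, 0.998, 0.001], [0.998, 0.057, 0.002], [0.002, 0.001, -1.0]]
force: [4.2, 7.6, -2.0]
opening: 0.0309
```

```bash
python3 - <<'E'
from h import *
o=sensors.get_obs(); print(o["position"],o["ee_rot"].round(3).tolist(),o["force"],o["opening"])
im=vision.capture("wrist"); cv2.imwrite("pics/w14.png",im[:,:,::-1])
im=vision.capture("side"); cv2.imwrite("pics/s14.png",im[:,:,::-1])
crop("pics/s14.png",170,90,280,190,"pics/s14c.png",6)
crop("pics/w14.png",200,140,360,300,"pics/w14c.png",4)
E
```

```text
[0.54932563 0.04983185 0.10743638] [[-0.057, 0.998, 0.001], [0.998, 0.057, 0.002], [0.002, 0.001, -1.0]] [ 4.23335249  7.55536334 -2.0334556 ] 0.03094298206290168
```

View pics/w14c.png

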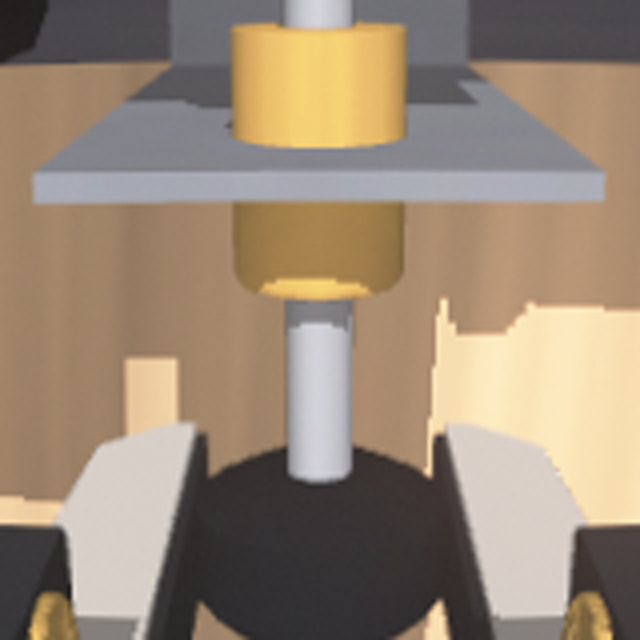

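View pics/s14c.png

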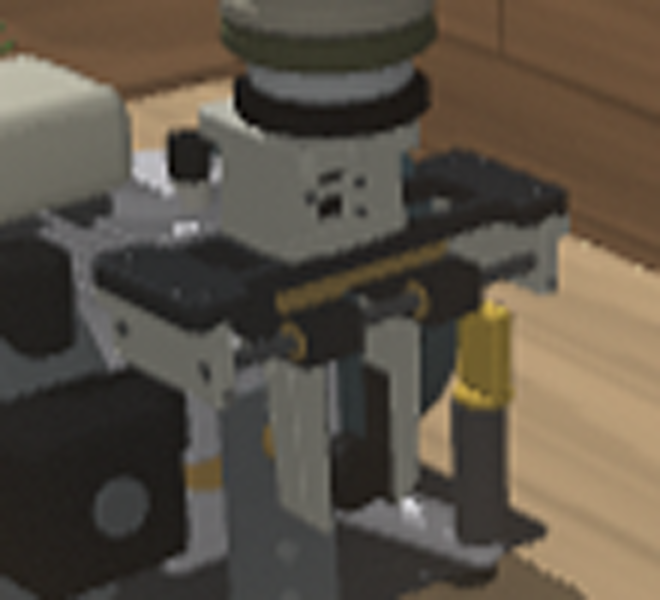

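>>> servo_tool([
  [0.0, -0.002, 0, 0, 0, 0, 0],
  [0.0, -0.002, 0, 0, 0, 0, 0],
  [0.0, -0.001, 0, 0, 0, 0, 0],
  [0.0, 0, 0, 0, 0, 0, 0],
  [0.0, 0, 0, 0, 0, 0, 0],
])

```text
time: 19.85
position: [0.5497, 0.0451, 0.1075]
ee_rot: [[-0.057, 0.998, 0.001], [0.998, 0.057, 0.003], [0.003, 0.001, -1.0]]
force: [4.8, 8.7, -1.7]
opening: 0.0313
```

```bash
python3 - <<'E'
from h import *
o=sensors.get_obs(); print(o["position"],o["force"],o["opening"])
im=vision.capture("wrist"); cv2.imwrite("pics/w15.png",im[:,:,::-1])
crop("pics/w15.png",200,120,360,300,"pics/w15c.png",4)
R=o["ee_rot"]
# rod top z=.129, bush-face point & knob back
m=lambda x,y:(200+(x+.5)/4-.5,120+(y+.5)/4-.5)
E
```

```text
[0.54965211 0.0451254  0.10746517] [ 4.84642859  8.7081345  -1.67077888] 0.03127022588994315
```

View pics/w15c.png

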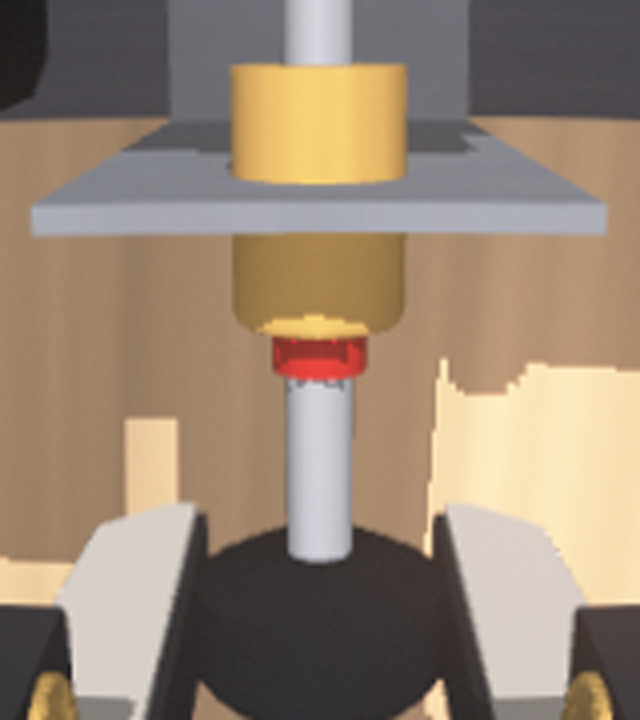

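>>> servo_tool([
  [0.0, 0, 0, 0, 0, 0, 0],
  [0.0, 0, 0, 0, 0, 0, 0],
  [0.0, 0, 0, 0, 0, 0, 0],
  [0.0, 0, 0, 0, 0, 0, 0],
  [0.0, 0, 0, 0, 0, 0, 0],
])

```text
time: 20.4
position: [0.5496, 0.0452, 0.1075]
ee_rot: [[-0.057, 0.998, 0.001], [0.998, 0.057, 0.003], [0.003, 0.001, -1.0]]
force: [4.6, 7.5, -1.4]
opening: 0.0313
```

>>> servo_tool([
  [0.0, 0, 0, 0, 0, 0, 0],
  [0.0, 0, 0, 0, 0, 0, 0],
  [0.0, 0, 0, 0, 0, 0, 0],
  [0.0, 0, 0, 0, 0, 0, 0],
  [0.0, 0, 0, 0, 0, 0, 0],
])

```text
time: 20.9
position: [0.5496, 0.0452, 0.1075]
ee_rot: [[-0.057, 0.998, 0.001], [0.998, 0.057, 0.003], [0.003, 0.001, -1.0]]
force: [5.9, 8.2, -1.7]
opening: 0.031
```

```bash
python3 - <<'E'
from h import *
o=sensors.get_obs(); print(o["position"],o["force"],o["opening"])
im=vision.capture("wrist"); cv2.imwrite("pics/w16.png",im[:,:,::-1])
crop("pics/w16.png",200,120,360,300,"pics/w16c.png",3)
im=vision.capture("side"); cv2.imwrite("pics/s16.png",im[:,:,::-1])
E
```

```text
[0.54961457 0.04517218 0.1074599 ] [ 5.8530911   8.2329512  -1.69247432] 0.030981835875573824
```

View pics/w16c.png

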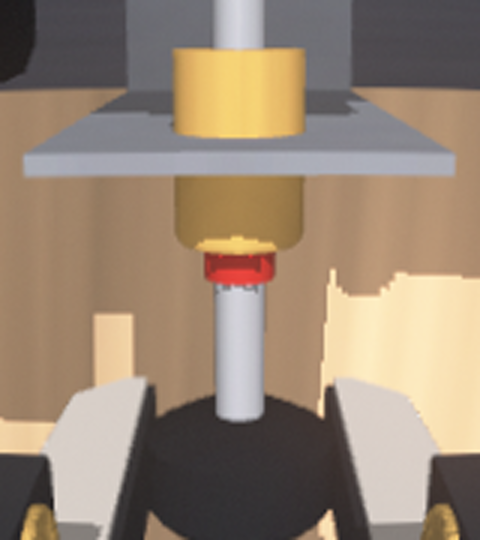

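View pics/s16.png

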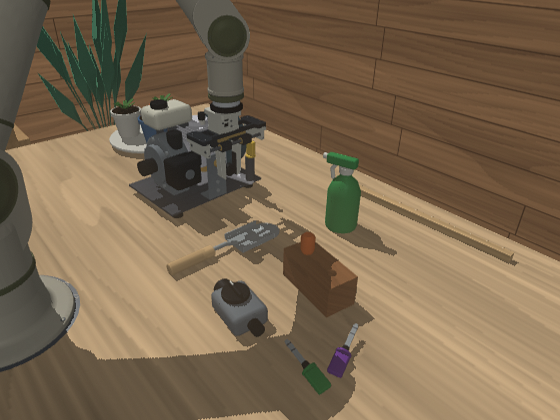

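The hold is steady: the ring shows at the bush face and the other things haven't moved. Handing in.

```bash
python3 - <<'E'
from h import *
print(env.job_done()); o=sensors.get_obs(); print(o["time"],o["position"],o["force"],o["opening"])
E
```

```text
the job is handed in; nothing more can be done
None
the job is handed in; nothing more can be done
```

The yellow dipstick is fully home in the filler neck, and the gripper is holding the choke knob out at its red ring. I handed the job in at about 21 s of the 61 s allowed; no verdict was reported.

- **Dipstick:** It seated with a 19 N push at the height I expected. After I let go, the side and wrist pictures showed the flange on the rim and the stick upright. The flange centre was within about 1 pixel of where it should be.
- **Choke:** The tool travelled 20.4 mm. In the wrist picture the whole red ring stands just clear of the bush. The spring pulls with about 8 N, which fits the ring position. Over the last second the pose held to 0.1 mm, with the grip set at 50 N.
- **Other things:** The screwdriver, mister, tap timer and trowel show no movement in the pictures. The green and purple look-alike sticks stood upright in the first picture and had fallen over by the time the arm reached the block; I never touched them.
- **Checks that disagreed:** The first position I found for the neck differed by about 2 mm between cameras, so I centred the stick again by sight before pushing it in. I didn't get a final state reading, because nothing can be read after handing in.

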